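# Pack out a clamping jig with spacers and hold it tight

## Robot

A 7-joint arm with a two-finger parallel gripper is mounted at the origin on a cart in front of the work surface, level with it; the furniture and walls round the work are solid. World frame = base frame: x ahead of the robot, y to its left, z up, the work surface at z = 0. Lengths are in m, angles in rad, forces in N, time in s.
With the tool pointing down it reaches from about 0.4 to 0.875 m from the base axis. Payload 19.3 kg.
Tool frame: the origin (TCP) lies at the very end of the fingers, on their centre line; the grasp point (between the pads) lies 19 mm behind it; z points along the fingers, y is the line along which they close (so a half turn about z gives the same grasp; the last joint's range is limited). The gripper opens to 85 mm and grips with 20 to 120 N. Pads are 22 mm wide; open, the fingers measure 114 mm over their backs; the gripper's body (76 mm by 85 mm) begins 54 mm behind the grasp point. The pads swing forward as they close: fully open they stand 13 mm farther back than shut.
Start: joints at [-1.205, 0.521, -0.036, 1.599, 0.021, 1.021, -0.113], TCP at [0.264, 0.567, 0.231] pointing down, gripper open.
Joint ranges: [-2.91, 2.91], [-0.3, 2.13], [-1.5, 1.42], [0.17, 2.43], [-1.26, 4.41], [0.16, 1.93], [-2.52, 2.52]. Speed limits (rad/s): [1.89, 1.89, 2.39, 2.39, 3.01, 3.01, 3.01].

## Interface

Orientations are given as [roll, pitch, yaw] about the fixed x, y, z axes, in that order (R = Rz(yaw) Ry(pitch) Rx(roll)).
In Python, from workcell import monitor, viewer, bot gives the robot as it stands.
- The arm moves only by the tool move_arm, never from a script. Its arguments are lists of equal length, an entry for each row: "gripper": the opening, from 0 (shut) to 1 (fully open); "linear": the shift along the tool's x, y, z in cm, a list of three; "twist": the turn about the tool's z in degrees. A call has 1 to 8 rows; each row shifts and turns the commanded pose from where the row before left it, along the tool's axes as they then stand; what a row does not reach is not made up. A row lasts 1/10 s, in which the tool goes at most 50 mm and 8.59 degrees, less where a joint would pass 70% of its speed; a pose out of reach is approached as far as the arm can. A call with a gripper value outside its range is refused whole. The fingers move at their own pace and stop on an object; "squeeze" is the grip in N (left out, the last holds). Time passes only in rows, so rows that do not move let the fingers close. It gives the time, the measured TCP pose, the force, the opening and the grip force at its end, in the units of the state.
- monitor.observe(): the state, without advancing time (a new reading comes with each control period).
- viewer.grab_frame(name): name is "scene" or "side" or "wrist"; returns a dict with "img" (420x560x3 uint8, red, green, blue), "K" (3x3 intrinsics, pixels), "eye" and "rotation" of the camera in the world. Camera axes: x right, y up, looking along -z (the intrinsics and any distortion apply to the point x, -y, -z); pixel columns grow to the right and rows downward; lengths in m; the calibration is good to about 2 mm. A picture is of the moment at which its call begins. There is no depth.
- bot.job_done(): hands the job in; it is judged then, once.
The state is a dict: "clock": time; "qpos": joint angles; "qd": joint speeds; "joint_efforts": joint torques, N m; "position": TCP position; "tool_rot": TCP orientation; "force": force on the tool from outside, world axes, zero at the start; "moment": the same for the moment, N m; "grip_width": finger opening in m; "finger_force": force on a finger pad.
Only numpy, scipy, OpenCV 4.12 (cv2) and the standard library are available. Lean on these libraries where they do the work, as an engineer would, in place of code of your own. Each camera call takes 0.05 s, during which the arm holds its last target. There are 200 camera calls.

## Task

The glued pack in the clamping jig is too small for the jaw to reach. Stand orange spacers from the rack upright in the channel between the pack and the sprung jaw, one after another and no more than it takes, until the jaw, pushed by its red handle, squeezes the spacers and the pack firmly against the sprung plate of the blue end stop instead of running to the end of its travel. The jaw springs back when let go, so finish while holding it pressed firmly home on the stack with the gripper (about 10 N, the sprung plate giving way about 4 mm), and leave the other things on the table alone.

Things in the scene. Friction and masses are not known exactly. Their poses are not given: they have to be found in the camera images.
- jig: Fixed aluminium clamping jig; place and heading vary. Base plate 130 mm (x) x 300 mm (y, -155 to +145 mm) x 10 mm. Origin at table height. The channel runs along y, floor at z = 10 mm, between steel rails 94 mm apart, 14 mm high above the floor, y = -40 to +120 mm. From -y to +y stand jaw, free gap, pack, blue end stop.
- jaw (a joint): Travel of the sprung jaw along the jig +y: 0 m fully back (where its spring returns it; 2 N, rising to 4.5 N), 0.045 m at its hard end stop. Pad face at jig y = -60 mm + travel. Needed are 1 to 3 spacers, as the blue stop stands: the stack must be pressed before the jaw reaches 0.045 m. Right number: jaw ends beyond 0.031 m; under 0.027 m is one too many.
- pad_face (a point): Foot of the jaw's pressing face (a steel plate with black rubber, 84 mm wide x 36 mm high, looking to the jig's +y), in the middle of the channel at floor height; axes as the jig's. Moves with the jaw.
- handle_top (a point): Middle of the top of the red handle block on the jaw, 82.5 mm above the table, 62 mm behind the pressing face. The block is 24 x 24 mm and 30 mm high, with a narrower steel neck below; axes as the jig's. To be gripped from above, or pushed from behind.
- end_stop: Blue end stop, 88 mm wide x 40 mm high, fixed to the jig at a place that differs each time; carries the black sprung plate on its -y side. Origin at the bottom of that plate's face as it rests unloaded, at the height of the channel floor; axes as the jig's.
- stop_plate (a joint): Give of the black sprung plate on the end stop (86 x 36 mm): 0 m unloaded, up to 0.007 m when pressed to the jig's +y; 2.5 N per mm, so 0.004 m at 10 N.
- stop_face (a point): Bottom middle of the sprung plate's face, against which the pack is pressed. Moves with the plate.
- pack: Red and white striped product pack, loose, lying flat in the channel against or within a few mm of the end stop, 60 mm along the channel, 88 mm across it, 28 mm high. Origin at the centre of its underside. Its own x runs along the channel, z up.
- rack: Fixed wooden rack, 104 mm (its x) x 132 mm (its y), walls 24 mm high, four slots 88 x 18 mm at a pitch of 30 mm along its y, slot floor 6 mm above the table. Origin under its centre, on the table. Position and heading vary.
- spacer_1: Spacer 1: one of four equal orange plastic plates standing on edge in the rack, 60 g. Body 84 mm wide (x) x 14 mm thick (y) x 36 mm high; grip tab on top 30 mm wide (x), 14 mm thick, from 36 to 62 mm height. Origin at the centre of its underside, z up. Gripped across the 30 mm of the tab, the fingers clear its neighbours.
- spacer_2: Spacer 2: one of four equal orange plastic plates standing on edge in the rack, 60 g. Body 84 mm wide (x) x 14 mm thick (y) x 36 mm high; grip tab on top 30 mm wide (x), 14 mm thick, from 36 to 62 mm height. Origin at the centre of its underside, z up. Gripped across the 30 mm of the tab, the fingers clear its neighbours.
- spacer_3: Spacer 3: one of four equal orange plastic plates standing on edge in the rack, 60 g. Body 84 mm wide (x) x 14 mm thick (y) x 36 mm high; grip tab on top 30 mm wide (x), 14 mm thick, from 36 to 62 mm height. Origin at the centre of its underside, z up. Gripped across the 30 mm of the tab, the fingers clear its neighbours.
- spacer_4: Spacer 4: one of four equal orange plastic plates standing on edge in the rack, 60 g. Body 84 mm wide (x) x 14 mm thick (y) x 36 mm high; grip tab on top 30 mm wide (x), 14 mm thick, from 36 to 62 mm height. Origin at the centre of its underside, z up. Gripped across the 30 mm of the tab, the fingers clear its neighbours.
- label_roll: Bystander: white label roll lying flat, 90 mm across, 42 mm high, behind the work. Origin at its underside.
- glue_stick: Bystander: upright yellow and white glue stick, 28 mm across, 99 mm high, behind the work. Origin at its underside.
- tally_counter: Bystander: round grey tally counter, 52 x 50 x 26 mm, left of the work. Origin at its underside.
Not all that is in view belongs to the job. Leave any turquoise look-alike of the spacer_4 alone.

How it is judged:
By the outcome, as a careful person would: the job done as asked, in the order asked, and still so for the second after the job is handed in, while the arm keeps its last pose, push and grip.
It also fails if it takes over 72 s, if anything falls off the work surface, if the arm or the gripper's body presses on something with over 40 N, if the wrist force passes 120 N, or if a joint passes its speed limit or range.

## Working session

There is one attempt and no reset: what is moved stays moved. The work goes in short steps, Python scripts to look and compute and a tool call to move; the robot and the scene stay as the last step left them, time stands still between calls to the robot, and variables do not carry over. Pictures are saved under pics/ and viewed, at most 10 in all, crops included, and the job is handed in when it is done.

Besides the shell and the picture viewer there is one more tool, called after "Call:" as name(argument=value, ...) on one line, values as JSON. move_arm: Moves the arm, as the interface text tells. Its arguments: {"type":"object","properties":{"gripper":{"type":"array"},"linear":{"type":"array"},"twist":{"type":"array"},"squeeze":{"type":"number"}},"required":["gripper","linear","twist"]}

```bash
ls; mkdir -p pics
python3 - <<'E'
from workcell import monitor, viewer, bot
import cv2,pickle
s=monitor.observe(); print({k:(s[k]) for k in ('clock','position','tool_rot','force','grip_width')})
for n in('scene','side','wrist'):
    f=viewer.grab_frame(n); pickle.dump(f,open(f'pics/{n}0.pkl','wb')); cv2.imwrite(f'pics/{n}0.png',f['img'][:,:,::-1]); print(n,f['eye'],f['K'],f['rotation'],[k for k in f])
E
```

```text
pics
{'clock': 0.0, 'position': array([0.26373611, 0.56626362, 0.23069993]), 'tool_rot': array([-3.14042922e+00,  8.53069850e-05,  2.70582269e+00]), 'force': array([-1.0059393 , -0.40268935,  0.66290454]), 'grip_width': 0.08547464306404906}
scene [ 0.06953411 -0.70434513  0.73571014] [[434.97246542   0.         268.26397742]
 [  0.         434.97246542 206.2691953 ]
 [  0.           0.           1.        ]] [ 9.33706681e-01  7.85199601e-04 -5.82746437e-01] ['img', 'K', 'eye', 'rotation']
side [ 0.3947018  -0.79889599  0.57997864] [[385.14514238   0.         274.57695708]
 [  0.         385.14514238 204.90044745]
 [  0.           0.           1.        ]] [ 1.01289209  0.0186266  -0.22422825] ['img', 'K', 'eye', 'rotation']
wrist [0.18728487 0.60196951 0.37465061] [[315.0398435    0.         279.40212924]
 [  0.         315.0398435  210.93493282]
 [  0.           0.           1.        ]] [-3.34428741e-01  9.07971169e-04  1.13443697e+00] ['img', 'K', 'eye', 'rotation']
```

View pics/scene0.png

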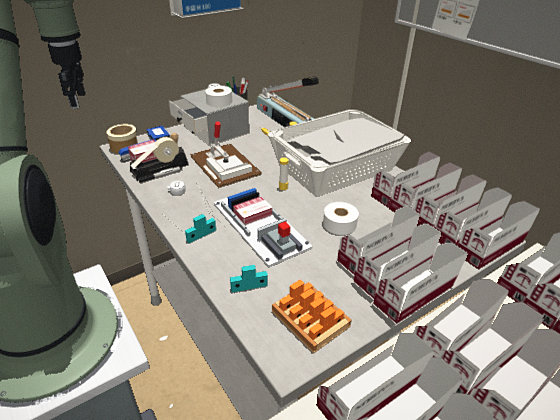

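View pics/side0.png

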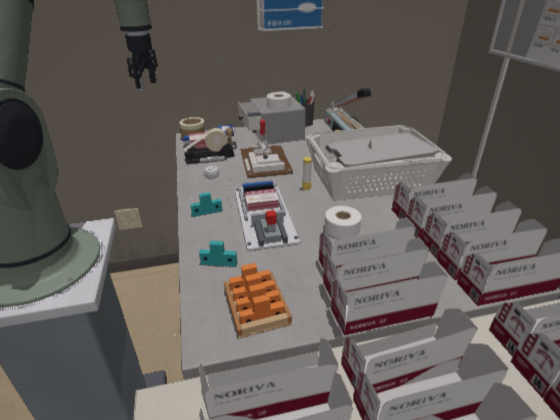

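The scene view shows the jig in the middle: blue stop at about (240,198), striped pack at (253,208), red handle at (284,229). The rack with four orange spacers is at (311,310). The turquoise look-alikes at (200,228) and (248,279) are to be left alone. The side view shows the same layout.

```bash
cat > h.py <<'E'
import numpy as np, cv2, pickle
from scipy.spatial.transform import Rotation as R
def rot(f): return R.from_euler('xyz',f['rotation']).as_matrix()
def ray(f,uv,z):
    uv=np.atleast_2d(uv).astype(float); K=f['K']
    d=np.c_[(uv[:,0]-K[0,2])/K[0,0],-(uv[:,1]-K[1,2])/K[1,1],-np.ones(len(uv))]@rot(f).T
    e=np.array(f['eye']); return e+d*((z-e[2])/d[:,2])[:,None]
def proj(f,P):
    c=(np.atleast_2d(P)-f['eye'])@rot(f); K=f['K']
    return np.c_[K[0,2]+K[0,0]*c[:,0]/-c[:,2],K[1,2]+K[1,1]*c[:,1]/c[:,2]]
def blobs(f,lo,hi,amin=20):
    hsv=cv2.cvtColor(f['img'],cv2.COLOR_RGB2HSV); m=cv2.inRange(hsv,np.array(lo),np.array(hi))
    n,l,s,c=cv2.connectedComponentsWithStats(m)
    return [(s[i],c[i],l==i) for i in np.argsort(-s[:,4]) if i and s[i,4]>=amin]
E
python3 - <<'E'
from h import *
for n in('scene','side'):
    f=pickle.load(open(f'pics/{n}0.pkl','rb'))
    print(n,'tcp',proj(f,[0.264,.566,.231]))
    for nm,lo,hi,z in (('red',(0,200,120),(4,255,255),.07),('orange',(8,180,120),(16,255,255),.05),('blue',(108,120,40),(125,255,255),.04),('turq',(80,120,60),(95,255,255),.03)):
        for s,c,m in blobs(f,lo,hi)[:4]: print(nm,s,c.round(1),ray(f,c,z).round(3))
E
```

```text
scene tcp [[ 79.99371272 104.96904005]]
red [278 222  12  15 111] [284.2 228.6] [[ 0.547 -0.049  0.07 ]]
red [215 122   5  12  28] [216.8 127.3] [[0.667 0.522 0.07 ]]
orange [ 279  280   65   60 1789] [310.7 308.5] [[ 0.46  -0.266  0.05 ]]
blue [228 188  28  21 155] [239.8 195.8] [[0.547 0.165 0.04 ]]
blue [147 126  22  15 130] [156.8 132.7] [[0.499 0.655 0.04 ]]
blue [119 147  10   8  54] [123.5 150.9] [[0.361 0.593 0.04 ]]
turq [230 265  38  27 642] [248.3 279.2] [[ 0.407 -0.111  0.03 ]]
turq [185 214  31  29 483] [199.8 227.9] [[0.397 0.111 0.03 ]]
side tcp [[148.20277787  89.85823454]]
orange [ 231  267   53   56 1232] [255.3 295.9] [[ 0.467 -0.276  0.05 ]]
blue [243 181  29   7 104] [257.3 183.9] [[0.554 0.172 0.04 ]]
blue [183 136   6   5  20] [185.5 137.9] [[0.361 0.589 0.04 ]]
turq [200 241  37  25 614] [217.6 255.2] [[ 0.41  -0.113  0.03 ]]
turq [191 193  31  23 418] [205.7 205.1] [[0.399 0.109 0.03 ]]
```

```bash
cat > plan.py <<'E'
# plan.py x y z yawdeg [nmin] : rows (tool axes, cm/deg) from the measured pose to the target, tool pointing down
import sys, numpy as np
from workcell import monitor
def plan(t,yaw,nmin=1,vmax=4.5,wmax=8.):
    s=monitor.observe(); p=np.array(s['position']); a=np.degrees(s['tool_rot'][2])
    d=np.array(t)-p; da=(yaw-a+180)%360-180
    n=max(nmin,int(np.ceil(np.linalg.norm(d)*100/vmax)),int(np.ceil(abs(da)/wmax)))
    out=[];q=p.copy();tw=round(-da/n,1)
    for i in range(n):
        w=p+d*(i+1)/n-q; c,sn=np.cos(np.radians(a)),np.sin(np.radians(a))
        l=[round(v*100,2) for v in (w@[c,sn,0],w@[sn,-c,0],-w[2])]
        q+=(l[0]*np.array([c,sn,0])+l[1]*np.array([sn,-c,0])-l[2]*np.array([0,0,1]))/100
        a-=tw; out.append(l)
    print('at',p.round(4),'yaw',round(a+tw*n,2),'F',np.round(s['force'],1),'w',round(s['grip_width'],4),'t',s['clock']); print(n,'linear',out,'twist',tw)
if __name__=='__main__':
    v=list(map(float,sys.argv[1:])); plan(v[:3],v[3],int(v[4]) if len(v)>4 else 1)
E
python3 plan.py .52 .03 .25 90
```

```text
at [0.2638 0.5664 0.2309] yaw 155.03 F [ 0.2 -0.8  0. ] w 0.0854 t 0.15
14 linear [[np.float64(-3.28), np.float64(-2.7), np.float64(-0.14)], [np.float64(-3.48), np.float64(-2.43), np.float64(-0.13)], [np.float64(-3.67), np.float64(-2.14), np.float64(-0.14)], [np.float64(-3.82), np.float64(-1.84), np.float64(-0.14)], [np.float64(-3.96), np.float64(-1.53), np.float64(-0.13)], [np.float64(-4.07), np.float64(-1.21), np.float64(-0.14)], [np.float64(-4.16), np.float64(-0.87), np.float64(-0.14)], [np.float64(-4.21), np.float64(-0.54), np.float64(-0.13)], [np.float64(-4.24), np.float64(-0.2), np.float64(-0.14)], [np.float64(-4.24), np.float64(0.14), np.float64(-0.14)], [np.float64(-4.22), np.float64(0.48), np.float64(-0.13)], [np.float64(-4.17), np.float64(0.82), np.float64(-0.14)], [np.float64(-4.09), np.float64(1.15), np.float64(-0.14)], [np.float64(-3.98), np.float64(1.47), np.float64(-0.13)]] twist 4.6
```

Call:
move_arm(gripper=[1,1,1,1,1,1,1,1], linear=[[-3.3,-2.7,-0.1],[-3.5,-2.4,-0.1],[-3.7,-2.1,-0.1],[-3.8,-1.8,-0.1],[-4.0,-1.5,-0.1],[-4.1,-1.2,-0.1],[-4.2,-0.9,-0.1],[-4.2,-0.5,-0.1]], twist=[4.6,4.6,4.6,4.6,4.6,4.6,4.6,4.6])

```text
clock: 0.95
position: [0.4128, 0.2586, 0.2394]
tool_rot: [3.142, -0.0, 2.06]
force: [1.1, 0.6, -0.4]
grip_width: 0.0853
finger_force: 0.0
```

Call:
move_arm(gripper=[1,1,1,1,1,1,1], linear=[[-4.2,-0.2,-0.1],[-4.2,0.1,-0.1],[-4.2,0.5,-0.1],[-4.2,0.8,-0.1],[-4.1,1.2,-0.1],[-4.0,1.5,-0.1],[0,0,0]], twist=[4.6,4.6,4.6,4.6,4.6,4.6,0])

```text
clock: 1.65
position: [0.5237, 0.0255, 0.2455]
tool_rot: [3.141, 0.002, 1.572]
force: [-0.8, 0.9, -0.9]
grip_width: 0.0856
finger_force: 0.0
```

```bash
python3 - <<'E'
from workcell import monitor, viewer
import cv2,pickle
f=viewer.grab_frame('wrist'); pickle.dump(f,open('pics/w1.pkl','wb')); cv2.imwrite('pics/w1.png',f['img'][:,:,::-1])
E
sed -i 's/round(v\*100,2)/float(round(v*100,2))/' plan.py; python3 plan.py .46 -.18 .25 90
```

```text
at [0.5228 0.0282 0.2451] yaw 90.36 F [-1.2  1.1  0.5] w 0.0857 t 1.7
5 linear [[-4.16, -1.28, -0.1], [-4.15, -1.28, -0.09], [-4.17, -1.27, -0.1], [-4.16, -1.26, -0.1], [-4.16, -1.25, -0.1]] twist 0.1
```

View pics/w1.png

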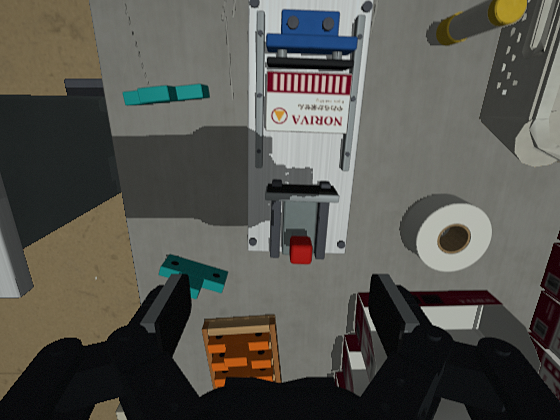

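The wrist view shows the jig from above: blue stop at (311,42), black sprung plate near (310,63), pack at (309,100), pad at (303,191) and handle at (300,250). The rack is at (241,350).

```bash
python3 - <<'E'
from h import *
f=pickle.load(open('pics/w1.pkl','rb'));
hsv=cv2.cvtColor(f['img'],cv2.COLOR_RGB2HSV).astype(int);g=cv2.cvtColor(f['img'],cv2.COLOR_RGB2GRAY).astype(int)
print('eye',f['eye'],f['rotation'])
for r in (20,100,150,180,200,235): print(r,'L',g[r,240:272].tolist(),'R',g[r,335:380].tolist())
for c in (258,295,320,340): print('col',c,g[235:270,c].tolist())
for c in (280,310,340): print('cols',c,g[25:85,c].tolist(), g[120:140,c].tolist(), g[175:205,c].tolist())
for s,c,m in blobs(f,(0,190,90),(4,255,255),80)[:3]: 
    print('red',s,c)
E
python3 - <<'E'
import cv2
i=cv2.imread('pics/w1.png'); cv2.imwrite('pics/c1.png',cv2.resize(i[0:275,235:385],None,fx=2.18,fy=2.18,interpolation=cv2.INTER_CUBIC))
E
```

```text
eye [0.52367943 0.11018194 0.38914595] [-0.33623809 -0.00123864  0.00108435]
20 L [110, 111, 111, 111, 111, 111, 111, 108, 109, 164, 195, 192, 192, 194, 196, 198, 163, 98, 134, 132, 134, 138, 141, 123, 70, 182, 202, 194, 194, 188, 191, 192] R [70, 69, 66, 58, 114, 203, 191, 188, 186, 189, 192, 188, 190, 195, 192, 188, 184, 189, 194, 118, 35, 27, 56, 121, 150, 137, 133, 132, 128, 118, 157, 199, 194, 190, 191, 176, 114, 118, 132, 123, 113, 114, 116, 114, 114]
100 L [116, 117, 116, 116, 117, 118, 117, 105, 122, 183, 189, 192, 194, 200, 202, 73, 99, 135, 132, 137, 141, 149, 121, 45, 97, 89, 125, 195, 202, 199, 198, 198] R [183, 190, 181, 174, 165, 187, 199, 183, 181, 201, 198, 198, 200, 202, 161, 107, 47, 64, 71, 90, 111, 140, 199, 196, 191, 190, 170, 98, 113, 114, 115, 115, 114, 113, 114, 114, 116, 115, 115, 115, 115, 115, 114, 114, 116]
150 L [62, 62, 63, 59, 60, 60, 59, 58, 81, 92, 93, 94, 92, 94, 94, 67, 55, 34, 29, 29, 39, 61, 46, 93, 96, 89, 93, 93, 91, 88, 90, 92] R [186, 188, 187, 190, 191, 74, 87, 46, 34, 75, 141, 143, 134, 137, 135, 122, 166, 192, 187, 185, 182, 126, 115, 119, 
[... 2755 characters left out ...]
190] [91, 90, 90, 91, 89, 89, 90, 89, 94, 74, 24, 1, 5, 6, 11, 8, 10, 9, 22, 53, 77, 130, 149, 138, 132, 127, 111, 104, 108, 109]
cols 340 [194, 194, 192, 193, 191, 189, 190, 190, 192, 190, 161, 100, 55, 64, 66, 65, 66, 66, 65, 66, 68, 69, 65, 53, 31, 15, 55, 98, 110, 104, 103, 99, 100, 92, 59, 21, 25, 33, 35, 37, 33, 21, 0, 0, 13, 53, 153, 183, 153, 99, 45, 30, 33, 30, 27, 28, 27, 27, 28, 27] [148, 143, 126, 92, 70, 131, 184, 200, 199, 198, 199, 201, 183, 157, 174, 186, 186, 187, 187, 189] [186, 186, 186, 187, 186, 187, 186, 185, 184, 183, 182, 181, 181, 179, 179, 179, 179, 178, 178, 181, 182, 183, 182, 182, 180, 181, 181, 180, 182, 183]
red [291 245  21  19 377] [300.90450928 253.76392573]
```

View pics/c1.png

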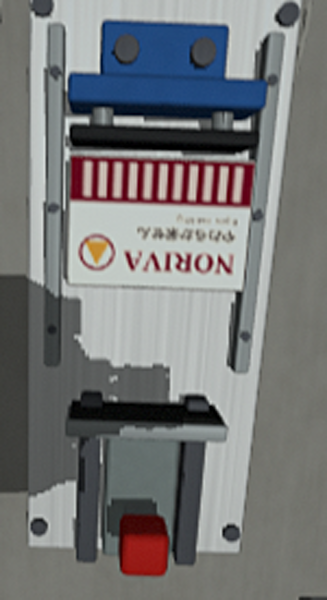

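Call:
move_arm(gripper=[1,1,1,1,1,1,1], linear=[[-4.2,-1.3,-0.1],[-4.2,-1.3,-0.1],[-4.2,-1.3,-0.1],[-4.2,-1.3,-0.1],[-4.2,-1.3,-0.1],[0,0,0],[0,0,0]], twist=[0.1,0.1,0.1,0,0,0,0])

```text
clock: 2.4
position: [0.4587, -0.1796, 0.2502]
tool_rot: [-3.142, -0.0, 1.576]
force: [0.4, 0.5, -0.7]
grip_width: 0.0859
finger_force: 0.0
```

Run:
```python
from workcell import monitor, viewer
import cv2,pickle
f=viewer.grab_frame('wrist'); pickle.dump(f,open('pics/w2.pkl','wb')); cv2.imwrite('pics/w2.png',f['img'][:,:,::-1])
s=monitor.observe();print(s['position'],s['tool_rot'],s['force'])
```

```text
[ 0.45910964 -0.17872722  0.25017916] [-3.14146630e+00 -5.89109725e-04  1.57769283e+00] [ 0.65552195 -0.18066811  0.07645844]
```

View pics/w2.png

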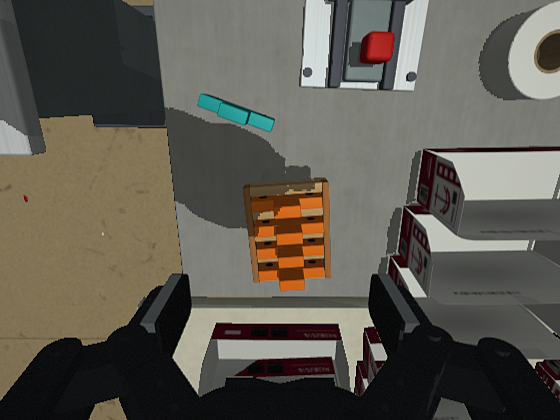

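The w2 view shows the rack upright in the picture at (288,232), with four orange tabs along the column at x≈290. The turquoise look-alike lies apart at (235,112). The spacers are the orange ones in the rack, so an enlarged crop to confirm.

Run:
```python
from h import *
f=pickle.load(open('pics/w1.pkl','rb'))
L=ray(f,[(248.6,20),(248.2,100),(247.8,180),(247.6,235)],.01);Rr=ray(f,[(371,20),(361.3,100),(352.5,180),(346.5,235)],.01)
B=ray(f,[(258,250.9),(340,253.4)],.01)
print('L',L.round(4).tolist(),'\nR',Rr.round(4).tolist(),'\nB',B.round(4).tolist())
for X in (L,Rr): p=np.polyfit(X[:,1],X[:,0],1);print('slope dx/dy',p, 'yaw deg',-np.degrees(np.arctan(p[0])))
yl=np.degrees(np.arctan2(B[1,1]-B[0,1],B[1,0]-B[0,0]));print('bottom yaw',yl)
print('stop plate top front', ray(f,[(280,64.5),(310,65),(340,66)],.046).round(4).tolist())
print('pad top front', ray(f,[(280,179.4),(310,184.5)],.046).round(4).tolist())
print('pack top rear edge z38',ray(f,[(280,130.5),(310,131.5),(340,132.8)],.038).round(4).tolist())
f2=pickle.load(open('pics/w2.pkl','rb'))
i=f2['img'][170:300,235:340,::-1]; cv2.imwrite('pics/c2.png',cv2.resize(i,None,fx=4.6,fy=4.6,interpolation=cv2.INTER_CUBIC))
print('wood',ray(f2,[(245,187),(327,179),(252,282),(330,276)],.024).round(4).tolist())
```

```text
L [[0.4917, 0.1904, 0.01], [0.4887, 0.111, 0.01], [0.4853, 0.018, 0.01], [0.4827, -0.0557, 0.01]] 
R [[0.6205, 0.1906, 0.01], [0.6171, 0.1112, 0.01], [0.6144, 0.0181, 0.01], [0.6122, -0.0557, 0.01]] 
B [[0.4958, -0.0788, 0.01], [0.6055, -0.0825, 0.01]]
slope dx/dy [0.03654329 0.48468418] yaw deg -2.092844827788062
slope dx/dy [0.03294737 0.61387795] yaw deg -1.8870625463990658
bottom yaw -1.910408427863049
stop plate top front [[0.5247, 0.1442, 0.046], [0.5545, 0.1438, 0.046], [0.5843, 0.1429, 0.046]]
pad top front [[0.5249, 0.0275, 0.046], [0.5585, 0.0217, 0.046]]
pack top rear edge z38 [[0.5248, 0.0798, 0.038], [0.5574, 0.0788, 0.038], [0.59, 0.0774, 0.038]]
wood [[0.4174, -0.193, 0.024], [0.5162, -0.1826, 0.024], [0.4227, -0.3252, 0.024], [0.5274, -0.3154, 0.024]]
```

View pics/c2.png

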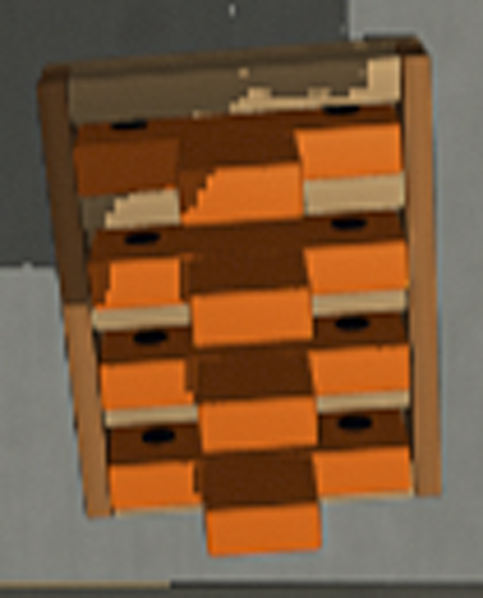

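The crop confirms four orange spacers in the rack, one per slot. Their bright tab tops lie at about (287,212), (290,239), (291,262) and (292,285) in w2.

```bash
python3 - <<'E'
from h import *
f=pickle.load(open('pics/w2.pkl','rb'))
hsv=cv2.cvtColor(f['img'],cv2.COLOR_RGB2HSV)
m=cv2.inRange(hsv,np.array((7,180,185)),np.array((17,255,255)))
n,l,s,c=cv2.connectedComponentsWithStats(m,connectivity=4)
for i in range(1,n):
    if s[i,4]>40:
        ys,xs=np.where(l==i); r=cv2.minAreaRect(np.c_[xs,ys].astype(np.float32))
        print(s[i],r, 'z68',ray(f,r[0],.068).round(4)[0,:2],'z42',ray(f,r[0],.042).round(4)[0,:2])
C=ray(f,[(287.4,211.8),(289.4,238.5),(290.7,261.8),(292,284.6)],.068);print(C.round(4).tolist())
f=pickle.load(open('pics/w1.pkl','rb'));print('pad',ray(f,(310,193.3),.046),ray(f,(310,184.3),.01))
for s,c,m in blobs(f,(0,190,90),(4,255,255),80)[:1]:
    sub=cv2.cvtColor(f['img'],cv2.COLOR_RGB2HSV)[244:266,300]; print(sub[:,2].tolist())
E
python3 plan.py .4705 -.20 .18 95.3
```

```text
[300 198  22  11 217] ((310.5, 203.0), (10.0, 21.0), 90.0) z68 [ 0.4929 -0.199 ] z42 [ 0.4956 -0.2073]
[275 206  26  12 236] ((287.32354736328125, 211.70587158203125), (10.35402774810791, 25.38654136657715), 85.60128784179688) z68 [ 0.4678 -0.2091] z42 [ 0.4686 -0.2182]
[302 223  22  11 201] ((312.38134765625, 228.10118103027344), (9.481499671936035, 20.959104537963867), 86.42366790771484) z68 [ 0.4961 -0.2284] z42 [ 0.4991 -0.239 ]
[258 227  16  10 143] ((265.5, 231.5), (9.0, 15.0), 90.0) z68 [ 0.4437 -0.2327] z42 [ 0.4425 -0.2437]
[277 233  26  12 250] ((289.39337158203125, 238.5076141357422), (9.760845184326172, 25.363950729370117), 85.91438293457031) z68 [ 0.4706 -0.2412] z42 [ 0.4716 -0.2528]
[303 246  21  10 185] ((313.0447692871094, 250.2159881591797), (8.79533863067627, 20.3976993560791), 86.42366790771484) z68 [ 0.4979 -0.2557] z42 [ 0.501  -0.2685]
[257 249  20  10 161] ((266.3096618652344, 253.3350067138672), (8.692139625549316, 18.95171546936035), 85.91438293457031) z68 [ 0.4443 -0.2599] z42 [ 0.4432 -0.273 ]
[278 257  26  11 229] ((290.6526794433594, 261.7898254394531), 
[... 329 characters left out ...]
9), (8.514693260192871, 17.96893882751465), 86.633544921875) z68 [ 0.4459 -0.2886] z42 [ 0.4449 -0.3041]
[280 280  25  11 209] ((291.84771728515625, 284.8680419921875), (8.692139625549316, 24.08150291442871), 85.91438293457031) z68 [ 0.4744 -0.3015] z42 [ 0.4757 -0.318 ]
[[0.4679, -0.2092, 0.068], [0.4706, -0.2412, 0.068], [0.4726, -0.2707, 0.068], [0.4746, -0.3012, 0.068]]
pad [[0.55884312 0.01141573 0.046     ]] [[0.5621485  0.01263428 0.01      ]]
[70, 101, 128, 139, 148, 155, 154, 153, 153, 151, 152, 151, 152, 151, 150, 149, 148, 149, 145, 128, 112, 113]
at [ 0.4591 -0.1787  0.2502] yaw 90.4 F [ 0.7 -0.2  0.1] w 0.0855 t 2.45
2 linear [[-1.07, 0.56, 3.51], [-1.09, 0.52, 3.51]] twist -2.5
```

```bash
python3 plan.py .468 -.2092 .046 94.2 6
```

```text
at [ 0.4591 -0.1787  0.2502] yaw 90.4 F [ 0.7 -0.2  0.1] w 0.0855 t 2.45
6 linear [[-0.51, 0.14, 3.4], [-0.51, 0.14, 3.41], [-0.51, 0.14, 3.4], [-0.51, 0.13, 3.4], [-0.52, 0.12, 3.4], [-0.51, 0.12, 3.41]] twist -0.6
```

Call:
move_arm(gripper=[1,1,1,1,1,1,1], linear=[[-0.8,0.2,4],[-0.8,0.2,4],[-0.8,0.2,4],[-0.7,0.2,3],[0,0,0],[0,0,0],[0,0,0]], twist=[-1,-1,-1,-0.8,0,0,0])

```text
clock: 3.15
position: [0.4688, -0.2098, 0.1019]
tool_rot: [3.14, 0.0, 1.644]
force: [-0.7, -0.1, 0.5]
grip_width: 0.0855
finger_force: 0.0
```

```bash
python3 plan.py .468 -.2092 .046 94.2
```

```text
at [ 0.4688 -0.2098  0.1019] yaw 94.18 F [-0.7 -0.1  0.5] w 0.0855 t 3.15
2 linear [[0.03, -0.04, 2.79], [0.04, -0.04, 2.8]] twist -0.0
```

Call:
move_arm(gripper=[1,1,1,0.7,0.3,0.3,0.3,0.3], linear=[[0,-0.1,2.5],[0,0,2.5],[0,0,0.6],[0,0,0],[0,0,0],[0,0,0],[0,0,0],[0,0,0]], twist=[0,0,0,0,0,0,0,0], squeeze=30)

```text
clock: 3.95
position: [0.4675, -0.2107, 0.0453]
tool_rot: [3.14, 0.0, 1.643]
force: [-1.8, 1.5, 13.3]
grip_width: 0.0296
finger_force: 29.1
```

Call:
move_arm(gripper=[0.1,0.1,0.1,0.1], linear=[[0,0,0],[0,0,0],[0,0,0],[0,0,0]], twist=[0,0,0,0])

```text
clock: 4.35
position: [0.4674, -0.2107, 0.0453]
tool_rot: [3.14, 0.0, 1.643]
force: [-1.3, 1.5, 13.2]
grip_width: 0.0298
finger_force: 29.1
```

Call:
move_arm(gripper=[0.1,0.1,0.1,0.1,0.1], linear=[[0,0,-2],[0,0,-4],[0,0,-4.5],[0,0,-3],[0,0,0]], twist=[0,0,0,0,0])

```text
clock: 4.85
position: [0.4685, -0.2112, 0.1833]
tool_rot: [3.136, 0.002, 1.643]
force: [-0.1, -0.5, -1.2]
grip_width: 0.0294
finger_force: 30.8
```

```bash
python3 plan.py .552 .0695 .18 88.05
python3 - <<'E'
from workcell import viewer
import cv2,pickle
f=viewer.grab_frame('wrist'); pickle.dump(f,open('pics/w3.pkl','wb')); cv2.imwrite('pics/w3.png',f['img'][:,:,::-1])
E
```

```text
at [ 0.4685 -0.2112  0.1833] yaw 94.12 F [-0.1 -0.5 -1.2] w 0.0294 t 4.85
7 linear [[3.91, 1.48, 0.05], [3.94, 1.41, 0.04], [3.96, 1.36, 0.05], [3.98, 1.29, 0.05], [4.0, 1.23, 0.05], [4.02, 1.17, 0.04], [4.03, 1.1, 0.05]] twist 0.9
```

View pics/w3.png

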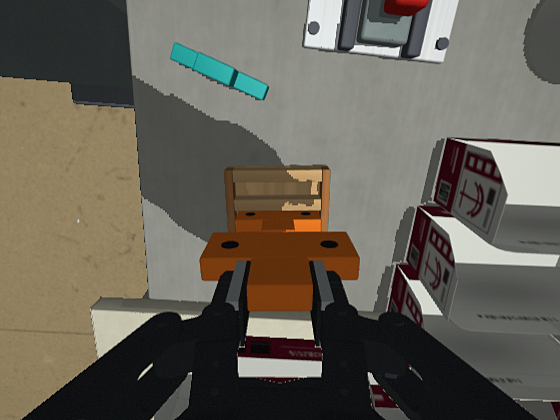

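The wrist view shows the spacer held upright and straight, body face at (279,248).

Run:
```python
from h import *
f=pickle.load(open('pics/w3.pkl','rb'))
hsv=cv2.cvtColor(f['img'],cv2.COLOR_RGB2HSV)
for c in (214,279,345): print(c,[(225+i,int(v)) for i,v in enumerate(hsv[225:295,c,2])][::1])
```

```text
214 [(225, 77), (226, 79), (227, 78), (228, 76), (229, 77), (230, 77), (231, 80), (232, 87), (233, 96), (234, 94), (235, 94), (236, 94), (237, 95), (238, 95), (239, 95), (240, 95), (241, 95), (242, 95), (243, 95), (244, 94), (245, 94), (246, 94), (247, 95), (248, 94), (249, 97), (250, 97), (251, 95), (252, 95), (253, 95), (254, 95), (255, 93), (256, 94), (257, 103), (258, 116), (259, 121), (260, 121), (261, 122), (262, 122), (263, 120), (264, 123), (265, 121), (266, 122), (267, 122), (268, 122), (269, 121), (270, 122), (271, 122), (272, 120), (273, 120), (274, 122), (275, 120), (276, 120), (277, 119), (278, 121), (279, 116), (280, 113), (281, 138), (282, 150), (283, 147), (284, 147), (285, 147), (286, 148), (287, 148), (288, 150), (289, 151), (290, 156), (291, 137), (292, 81), (293, 17), (294, 0)]
279 [(225, 95), (226, 95), (227, 96), (228, 93), (229, 101), (230, 121), (231, 119), (232, 100), (233, 95), (234, 94), (235, 96), (236, 96), (237, 95), (238, 95), (239, 96), (240, 94), (241, 96), (242, 95), (243, 95), (244, 95), (245, 95), (246, 95), (247, 93), (248, 94), (249, 95), (250, 9
[... 615 characters left out ...]
 92), (235, 95), (236, 95), (237, 94), (238, 95), (239, 94), (240, 94), (241, 95), (242, 95), (243, 95), (244, 97), (245, 96), (246, 95), (247, 97), (248, 95), (249, 96), (250, 95), (251, 96), (252, 95), (253, 96), (254, 95), (255, 94), (256, 99), (257, 115), (258, 122), (259, 121), (260, 123), (261, 122), (262, 122), (263, 122), (264, 120), (265, 122), (266, 121), (267, 122), (268, 121), (269, 122), (270, 121), (271, 121), (272, 122), (273, 121), (274, 122), (275, 122), (276, 121), (277, 120), (278, 120), (279, 111), (280, 130), (281, 150), (282, 144), (283, 143), (284, 142), (285, 144), (286, 144), (287, 147), (288, 151), (289, 156), (290, 159), (291, 124), (292, 88), (293, 65), (294, 27)]
```

Call:
move_arm(gripper=[0.1,0.1,0.1,0.1,0.1,0.1,0.1,0.1], linear=[[3.9,1.5,0],[3.9,1.4,0],[4,1.4,0],[4,1.3,0],[4,1.2,0],[4,1.2,0.3],[4,1.1,0],[0,0,0]], twist=[0.9,0.9,0.9,0.9,0.9,0.8,0.8,0])

```text
clock: 5.7
position: [0.5511, 0.0757, 0.1747]
tool_rot: [-3.14, -0.001, 1.543]
force: [-0.9, -1.1, -0.7]
grip_width: 0.0291
finger_force: 30.8
```

```bash
python3 plan.py .552 .0695 .10 88.05
python3 - <<'E'
from workcell import viewer,monitor
import cv2,pickle
f=viewer.grab_frame('wrist'); pickle.dump(f,open('pics/w4.pkl','wb')); cv2.imwrite('pics/w4.png',f['img'][:,:,::-1])
s=monitor.observe();print(s['position'],s['tool_rot'])
E
```

```text
at [0.5511 0.0757 0.1747] yaw 88.4 F [-0.9 -1.1 -0.7] w 0.0291 t 5.7
2 linear [[-0.31, 0.05, 3.74], [-0.31, 0.06, 3.73]] twist 0.2
[0.55052166 0.07246335 0.17487887] [-3.13972448e+00  1.59883665e-04  1.54066661e+00]
```

View pics/w4.png

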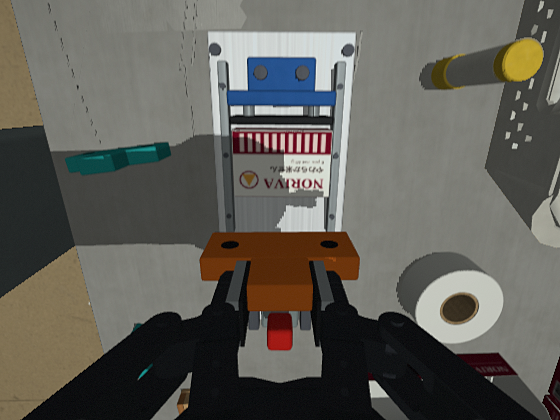

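The picture shows the held spacer at (280,255) over the channel, centred between the rails, with the pack's rear edge at row ~196.

Run:
```python
from h import *
f=pickle.load(open('pics/w3.pkl','rb'))
print('held',ray(f,[(214,257.3),(345,256.7),(214,279.8),(345,279.3)],.180).round(4).tolist(),'bottom front',ray(f,[(279,231.8)],.144),'tcp .4685 -.2112')
f=pickle.load(open('pics/w4.pkl','rb'));g=cv2.cvtColor(f['img'],cv2.COLOR_RGB2GRAY)
print(f['eye'])
for c in (250,280,305): print(c,'stop',[(108+i,int(v)) for i,v in enumerate(g[108:134,c])],'pack',[(190+i,int(v)) for i,v in enumerate(g[190:206,c])])
for r in (40,150,220): print(r,[(200+i,int(v)) for i,v in enumerate(g[r,200:235])],[(325+i,int(v)) for i,v in enumerate(g[r,325:362])])
```

```text
held [[0.4342, -0.2058, 0.18], [0.5023, -0.2008, 0.18], [0.4343, -0.2193, 0.18], [0.5042, -0.2142, 0.18]] bottom front [[ 0.46823239 -0.20437933  0.144     ]] tcp .4685 -.2112
[0.55394508 0.15994073 0.31869378]
250 stop [(108, 120), (109, 126), (110, 128), (111, 128), (112, 129), (113, 133), (114, 127), (115, 95), (116, 42), (117, 20), (118, 35), (119, 34), (120, 32), (121, 32), (122, 25), (123, 14), (124, 110), (125, 187), (126, 199), (127, 143), (128, 63), (129, 95), (130, 136), (131, 105), (132, 57), (133, 121)] pack [(190, 111), (191, 109), (192, 107), (193, 109), (194, 110), (195, 102), (196, 94), (197, 97), (198, 102), (199, 101), (200, 101), (201, 101), (202, 101), (203, 101), (204, 99), (205, 101)]
280 stop [(108, 205), (109, 210), (110, 207), (111, 208), (112, 210), (113, 209), (114, 176), (115, 92), (116, 0), (117, 25), (118, 35), (119, 37), (120, 37), (121, 34), (122, 32), (123, 13), (124, 93), (125, 175), (126, 206), (127, 169), (128, 86), (129, 71), (130, 128), (131, 124), (132, 71), (133, 57)] pack [(190, 109), (191, 109), (192, 107), (193, 107), (194, 110), (195, 107),
[... 2454 characters left out ...]
, (212, 69), (213, 68), (214, 69), (215, 67), (216, 67), (217, 67), (218, 65), (219, 96), (220, 102), (221, 104), (222, 99), (223, 102), (224, 102), (225, 76), (226, 64), (227, 70), (228, 67), (229, 69), (230, 71), (231, 72), (232, 67), (233, 43), (234, 44)] [(325, 85), (326, 34), (327, 47), (328, 126), (329, 148), (330, 136), (331, 122), (332, 129), (333, 144), (334, 132), (335, 145), (336, 210), (337, 206), (338, 204), (339, 204), (340, 204), (341, 164), (342, 108), (343, 132), (344, 132), (345, 133), (346, 131), (347, 132), (348, 130), (349, 131), (350, 131), (351, 130), (352, 131), (353, 130), (354, 130), (355, 127), (356, 128), (357, 126), (358, 126), (359, 126), (360, 125), (361, 127)]
```

```bash
python3 - <<'E'
from h import *
f=pickle.load(open('pics/w4.pkl','rb'))
print('stop top front',ray(f,[(250,123),(280,122.7),(305,123)],.046).round(4).tolist())
print('pack front(+y)',ray(f,[(250,127),(280,127.8),(305,128)],.038).round(4).tolist())
print('pack rear',ray(f,[(250,195.3),(280,195.7),(305,196)],.038).round(4).tolist())
A=ray(f,[(207.7,40),(355.3,40),(214.2,150),(346.4,150),(218.6,220),(341.5,220)],.01);print(A.round(4).tolist(),((A[::2]+A[1::2])/2).round(4).tolist())
E
python3 plan.py .552 .068 .10 88.05
```

```text
stop top front [[0.5286, 0.1441, 0.046], [0.5536, 0.1436, 0.046], [0.5745, 0.1428, 0.046]]
pack front(+y) [[0.5276, 0.1403, 0.038], [0.5535, 0.1389, 0.038], [0.5751, 0.1381, 0.038]]
pack rear [[0.524, 0.079, 0.038], [0.5518, 0.0779, 0.038], [0.5749, 0.0769, 0.038]]
[[0.4924, 0.2129, 0.01], [0.6212, 0.2092, 0.01], [0.4889, 0.1177, 0.01], [0.6173, 0.114, 0.01], [0.4865, 0.045, 0.01], [0.6152, 0.0414, 0.01]] [[0.5568, 0.211, 0.01], [0.5531, 0.1159, 0.01], [0.5509, 0.0432, 0.01]]
at [0.5505 0.0725 0.1749] yaw 88.27 F [-0.5 -0.9 -0.6] w 0.0298 t 5.75
2 linear [[-0.22, 0.08, 3.74], [-0.22, 0.08, 3.75]] twist 0.1
```

Call:
move_arm(gripper=[0.1,0.1,0.1,0.1], linear=[[-0.4,0.1,3],[-0.1,0.1,4],[0,0,1.5],[0,0,0]], twist=[0.2,0,0,0])

```text
clock: 6.15
position: [0.5509, 0.0633, 0.0888]
tool_rot: [-3.137, 0.002, 1.532]
force: [0.1, 0.4, 0.2]
grip_width: 0.0292
finger_force: 30.7
```

```bash
python3 plan.py .5518 .068 .0505 88.05
```

```text
at [0.5509 0.0633 0.0888] yaw 87.76 F [0.1 0.4 0.2] w 0.0292 t 6.15
1 linear [[0.47, 0.07, 3.83]] twist -0.3
```

Call:
move_arm(gripper=[0.1,0.1,0.1], linear=[[0.3,0.1,2],[0,0,0],[0,0,0]], twist=[-0.2,0,0])

```text
clock: 6.45
position: [0.5539, 0.0672, 0.0721]
tool_rot: [3.142, 0.0, 1.536]
force: [0.8, -0.3, -0.8]
grip_width: 0.0296
finger_force: 30.7
```

```bash
python3 plan.py .5518 .068 .0505 88.05
```

```text
at [0.5539 0.0672 0.0721] yaw 88.0 F [ 0.8 -0.3 -0.8] w 0.0296 t 6.45
1 linear [[0.08, -0.21, 2.16]] twist -0.1
```

Call:
move_arm(gripper=[0.1,0.1,0.1,0.1], linear=[[0,-0.2,1],[0,0,1],[0,0,0.2],[0,0,0]], twist=[0,0,0,0])

```text
clock: 6.85
position: [0.5514, 0.0677, 0.0493]
tool_rot: [-3.141, -0.0, 1.536]
force: [-3.7, 1.2, 9.7]
grip_width: 0.0293
finger_force: 31.9
```

Call:
move_arm(gripper=[0.4,0.5,0.7,0.8,1,1,1,1], linear=[[0,0,0],[0,0,0],[0,0,0],[0,0,0],[0,0,-3],[0,0,-4],[0,0,-4],[0,0,0]], twist=[0,0,0,0,0,0,0,0])

```text
clock: 7.65
position: [0.554, 0.0678, 0.1638]
tool_rot: [3.135, -0.002, 1.536]
force: [0.3, -0.1, -1.1]
grip_width: 0.0856
finger_force: 0.0
```

```bash
python3 plan.py .4706 -.2412 .16 94.2
python3 - <<'E'
from h import *
from workcell import viewer
f=viewer.grab_frame('wrist'); pickle.dump(f,open('pics/w5.pkl','wb')); cv2.imwrite('pics/w5.png',f['img'][:,:,::-1])
hsv=cv2.cvtColor(f['img'],cv2.COLOR_RGB2HSV)
m=cv2.inRange(hsv,np.array((5,170,40)),np.array((17,255,255)));n,l,s,c=cv2.connectedComponentsWithStats(m)
for i in range(1,n):
    if s[i,4]>150: print(s[i],c[i])
E
```

```text
at [0.554  0.0678 0.1638] yaw 88.01 F [ 0.3 -0.1 -1.1] w 0.0856 t 7.65
8 linear [[-3.9, -0.91, 0.05], [-3.88, -0.96, 0.04], [-3.87, -1.02, 0.05], [-3.86, -1.07, 0.05], [-3.84, -1.12, 0.05], [-3.82, -1.18, 0.04], [-3.81, -1.23, 0.05], [-3.79, -1.28, 0.05]] twist -0.8
[ 228  192   96   29 2139] [275.04675082 203.3997195 ]
```

View pics/w5.png

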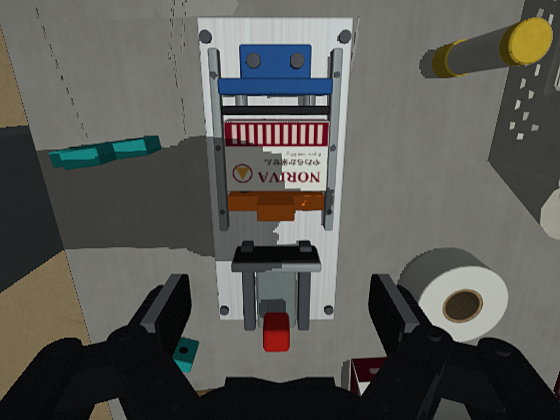

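Spacer A stands upright at (275,203), close against the pack. Fetching the second one.

Call:
move_arm(gripper=[1,1,1,1,1,1,1,1], linear=[[-3.9,-0.9,0],[-3.9,-1,0],[-3.9,-1,0],[-3.9,-1.1,0],[-3.8,-1.1,0],[-3.8,-1.2,0],[-3.8,-1.2,0],[-3.8,-1.3,0]], twist=[-0.8,-0.8,-0.8,-0.8,-0.8,-0.8,-0.8,-0.6])

```text
clock: 8.5
position: [0.4673, -0.2429, 0.1585]
tool_rot: [-3.141, -0.0, 1.645]
force: [1.1, -0.6, -0.2]
grip_width: 0.0857
finger_force: 0.0
```

Call:
move_arm(gripper=[1,1,1], linear=[[0,0,3],[0,0,3],[0,0,0]], twist=[0,0,0])

```text
clock: 8.8
position: [0.4661, -0.2409, 0.096]
tool_rot: [-3.136, -0.002, 1.644]
force: [0.3, 0.3, 0.6]
grip_width: 0.0853
finger_force: 0.0
```

```bash
python3 plan.py .4706 -.2412 .047 94.2
python3 - <<'E'
from h import *
f=pickle.load(open('pics/w5.pkl','rb'));g=cv2.cvtColor(f['img'],cv2.COLOR_RGB2GRAY);v=f['img'].max(2)
print([(188+i,int(x)) for i,x in enumerate(v[188:225,240])]);print([(188+i,int(x)) for i,x in enumerate(v[188:225,310])]);
for c in (262,290): print(c,[(240+i,int(x)) for i,x in enumerate(g[240:278,c])])
print('handle',[(305+i,int(x)) for i,x in enumerate(f['img'][305:355,276,0])],[(258+i,int(x)) for i,x in enumerate(f['img'][322,258:296,0])])
E
```

```text
at [ 0.4661 -0.2409  0.096 ] yaw 94.2 F [0.3 0.3 0.6] w 0.0853 t 8.8
2 linear [[-0.03, 0.23, 2.45], [-0.03, 0.22, 2.45]] twist 0.0
[(188, 102), (189, 105), (190, 87), (191, 37), (192, 57), (193, 80), (194, 77), (195, 78), (196, 93), (197, 102), (198, 101), (199, 100), (200, 101), (201, 100), (202, 101), (203, 100), (204, 101), (205, 100), (206, 100), (207, 100), (208, 98), (209, 101), (210, 93), (211, 92), (212, 101), (213, 98), (214, 98), (215, 97), (216, 98), (217, 97), (218, 97), (219, 97), (220, 97), (221, 97), (222, 99), (223, 98), (224, 97)]
[(188, 203), (189, 210), (190, 161), (191, 61), (192, 58), (193, 78), (194, 74), (195, 137), (196, 134), (197, 96), (198, 100), (199, 101), (200, 101), (201, 101), (202, 100), (203, 99), (204, 101), (205, 100), (206, 101), (207, 101), (208, 99), (209, 91), (210, 100), (211, 167), (212, 187), (213, 182), (214, 182), (215, 181), (216, 181), (217, 180), (218, 183), (219, 183), (220, 182), (221, 182), (222, 182), (223, 182), (224, 183)]
262 [(240, 94), (241, 94), (242, 95), (243, 95), (244, 100), (245, 79), (246, 34), (247, 2), (248, 3), (249, 
[... 1042 characters left out ...]
), (332, 132), (333, 138), (334, 142), (335, 150), (336, 150), (337, 149), (338, 150), (339, 149), (340, 150), (341, 148), (342, 148), (343, 149), (344, 150), (345, 150), (346, 149), (347, 149), (348, 149), (349, 148), (350, 144), (351, 124), (352, 114), (353, 116), (354, 117)] [(258, 68), (259, 87), (260, 99), (261, 100), (262, 101), (263, 72), (264, 54), (265, 59), (266, 61), (267, 65), (268, 64), (269, 64), (270, 65), (271, 64), (272, 65), (273, 66), (274, 63), (275, 64), (276, 64), (277, 65), (278, 63), (279, 65), (280, 64), (281, 64), (282, 64), (283, 66), (284, 63), (285, 61), (286, 57), (287, 64), (288, 60), (289, 84), (290, 101), (291, 98), (292, 99), (293, 95), (294, 89), (295, 78)]
```

Now grasp the second spacer, slightly higher than the first.

Call:
move_arm(gripper=[1,1,0.7,0.3,0.1,0.1,0.1,0.1], linear=[[0,0.4,2.5],[0,0,2.2],[0,0,0],[0,0,0],[0,0,0],[0,0,0],[0,0,0],[0,0,0]], twist=[0,0,0,0,0,0,0,0])

```text
clock: 9.6
position: [0.4719, -0.2417, 0.0535]
tool_rot: [3.141, 0.0, 1.644]
force: [-5.7, 0.1, 11.2]
grip_width: 0.029
finger_force: 32.0
```

Call:
move_arm(gripper=[0.1,0.1,0.1,0.1,0.1,0.1,0.1], linear=[[0,0,0],[0,0,0],[0,0,-2],[0,0,-4],[0,0,-4.5],[0,0,-3],[0,0,0]], twist=[0,0,0,0,0,0,0])

```text
clock: 10.3
position: [0.4739, -0.2421, 0.1919]
tool_rot: [3.135, 0.002, 1.644]
force: [0.2, -0.8, -0.3]
grip_width: 0.0291
finger_force: 30.8
```

```bash
python3 - <<'E'
from h import *
from workcell import viewer
f=pickle.load(open('pics/w5.pkl','rb'))
print('A: bottom? front/rear top',ray(f,[(240,196),(310,193.0),(240,211),(310,210.5)],.046).round(4).tolist())
print('pad top',ray(f,[(262,262.3),(290,262.8)],.046).round(4).tolist(),'bot',ray(f,[(262,245.6)],.01))
print('handle top',ray(f,[(276,330.5),(276,350.5),(264,340),(288.5,340)],.0825).round(4).tolist())
f=viewer.grab_frame('wrist'); pickle.dump(f,open('pics/w6.pkl','wb'));v=f['img'].max(2).astype(int)
print([(225+i,int(x)) for i,x in enumerate(v[225:295,214])])
E
python3 plan.py .5513 .0525 .18 88.05
```

```text
A: bottom? front/rear top [[0.5213, 0.0766, 0.046], [0.5818, 0.077, 0.046], [0.5202, 0.0629, 0.046], [0.5817, 0.061, 0.046]]
pad top [[0.5368, 0.0117, 0.046], [0.5629, 0.0102, 0.046]] bot [[0.53518807 0.01183066 0.01      ]]
handle top [[0.5482, -0.0357, 0.0825], [0.5473, -0.0574, 0.0825], [0.5372, -0.0454, 0.0825], [0.5588, -0.0463, 0.0825]]
[(225, 75), (226, 76), (227, 76), (228, 76), (229, 84), (230, 91), (231, 95), (232, 94), (233, 95), (234, 95), (235, 94), (236, 93), (237, 92), (238, 94), (239, 94), (240, 95), (241, 94), (242, 95), (243, 94), (244, 94), (245, 94), (246, 94), (247, 95), (248, 93), (249, 95), (250, 91), (251, 99), (252, 117), (253, 122), (254, 121), (255, 121), (256, 121), (257, 121), (258, 120), (259, 122), (260, 121), (261, 120), (262, 122), (263, 121), (264, 120), (265, 121), (266, 120), (267, 119), (268, 120), (269, 120), (270, 118), (271, 121), (272, 120), (273, 113), (274, 132), (275, 149), (276, 147), (277, 161), (278, 112), (279, 63), (280, 81), (281, 81), (282, 85), (283, 85), (284, 87), (285, 88), (286, 88), (287, 100), (288, 112), (289, 111), (290, 158), (291, 210), (292, 194), (293, 110), (294, 17)]
at [ 0.4732 -0.2415  0.1897] yaw 94.24 F [-0.4  0.7 -2.3] w 0.0289 t 10.35
7 linear [[4.11, 1.42, 0.14], [4.13, 1.36, 0.14], [4.14, 1.3, 0.14], [4.17, 1.23, 0.14], [4.19, 1.16, 0.14], [4.21, 1.1, 0.13], [4.22, 1.03, 0.14]] twist 0.9
```

Call:
move_arm(gripper=[0.1,0.1,0.1,0.1,0.1,0.1,0.1,0.1], linear=[[4.1,1.4,0.1],[4.1,1.4,0.1],[4.1,1.3,0.1],[4.2,1.2,0.1],[4.2,1.1,0.1],[4.2,1.1,0.1],[3.8,1,0.1],[0,0,0]], twist=[0.9,0.9,0.9,0.9,0.9,0.9,0.8,0])

```text
clock: 11.15
position: [0.5497, 0.0538, 0.1792]
tool_rot: [-3.14, -0.001, 1.543]
force: [0.1, -0.7, -0.4]
grip_width: 0.029
finger_force: 30.7
```

Call:
move_arm(gripper=[0.1,0.1,0.1,0.1], linear=[[0,0,3],[0,0,3],[0,0,0],[0,0,0]], twist=[0,0,0,0])

```text
clock: 11.55
position: [0.5491, 0.0474, 0.1205]
tool_rot: [-3.14, 0.001, 1.536]
force: [0.2, 0.4, -0.4]
grip_width: 0.0288
finger_force: 30.7
```

```bash
python3 - <<'E'
from h import *
f=pickle.load(open('pics/w6.pkl','rb'))
for z in (.186,.178): print('held',ray(f,[(214,251.4),(214,273.3)],z).round(4).tolist())
f=pickle.load(open('pics/w3.pkl','rb'))
E
python3 plan.py .551 .049 .06 88.05
```

```text
held [[0.4391, -0.2347, 0.186], [0.4391, -0.2478, 0.186]]
held [[0.4376, -0.2388, 0.178], [0.4377, -0.2526, 0.178]]
at [0.5491 0.0474 0.1205] yaw 87.99 F [ 0.2  0.4 -0.4] w 0.0288 t 11.55
2 linear [[0.09, 0.09, 3.02], [0.08, 0.09, 3.03]] twist -0.0
```

Call:
move_arm(gripper=[0.1,0.1,0.1,0.1], linear=[[0.3,0.2,3],[0,0,1.8],[0,0,0],[0,0,0]], twist=[0,0,0,0])

```text
clock: 11.95
position: [0.5521, 0.0506, 0.0737]
tool_rot: [3.14, -0.0, 1.536]
force: [0.2, 0.1, -0.1]
grip_width: 0.0293
finger_force: 30.7
```

```bash
python3 plan.py .551 .0505 .057 88.05
```

```text
at [0.5521 0.0506 0.0737] yaw 88.0 F [ 0.2  0.1 -0.1] w 0.0293 t 11.95
1 linear [[-0.02, -0.11, 1.67]] twist -0.0
```

Call:
move_arm(gripper=[0.1,0.1,0.1,0.1], linear=[[0,-0.1,1],[0,0,0.6],[0,0,0],[0,0,0]], twist=[0,0,0,0])

```text
clock: 12.35
position: [0.5506, 0.051, 0.0564]
tool_rot: [3.141, -0.0, 1.536]
force: [0.3, 0.0, -0.7]
grip_width: 0.0294
finger_force: 32.1
```

Call:
move_arm(gripper=[0.1,0.1,0.1], linear=[[0,0,0.3],[0,0,0],[0,0,0]], twist=[0,0,0])

```text
clock: 12.65
position: [0.5506, 0.051, 0.0543]
tool_rot: [3.141, -0.001, 1.536]
force: [-8.0, -0.9, 23.7]
grip_width: 0.0291
finger_force: 37.1
```

Call:
move_arm(gripper=[0.1,0.4,0.5,0.7,1,1,1,1], linear=[[0,0,-0.2],[0,0,0],[0,0,0],[0,0,0],[0,0,0],[0,0,-3],[0,0,-4],[0,0,-4]], twist=[0,0,0,0,0,0,0,0])

```text
clock: 13.45
position: [0.5501, 0.0507, 0.1663]
tool_rot: [-3.141, 0.001, 1.536]
force: [0.8, 0.0, -0.3]
grip_width: 0.0856
finger_force: 0.0
```

```bash
python3 plan.py .4726 -.2707 .16 94.2
python3 - <<'E'
from h import *
from workcell import viewer
f=viewer.grab_frame('wrist'); pickle.dump(f,open('pics/w7.pkl','wb')); cv2.imwrite('pics/w7.png',cv2.resize(f['img'][130:330,190:360,::-1],None,fx=3,fy=3))
E
```

```text
at [0.5501 0.0507 0.1663] yaw 88.01 F [ 0.8  0.  -0.3] w 0.0856 t 13.45
8 linear [[-4.05, -0.83, 0.08], [-4.04, -0.88, 0.08], [-4.02, -0.94, 0.08], [-4.01, -1.0, 0.08], [-4.0, -1.05, 0.07], [-3.98, -1.11, 0.08], [-3.96, -1.17, 0.08], [-3.95, -1.22, 0.08]] twist -0.8
```

View pics/w7.png

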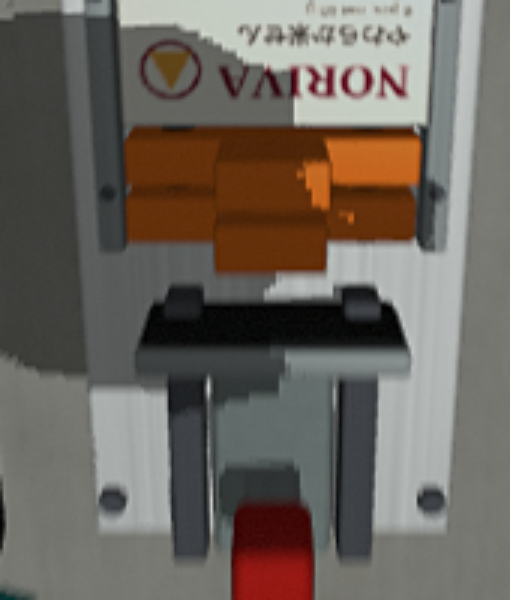

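Both spacers A and B stand upright in the channel at crop (270,155) and (270,215), with room left before the pad at row 330. My geometry says a third is needed: with two, the jaw would have to travel about 47 mm.

Call:
move_arm(gripper=[1,1,1,1,1,1,1,1], linear=[[-4,-0.8,0],[-4,-0.9,0],[-4,-0.9,0],[-4,-1,0],[-4,-1.1,0],[-4,-1.1,0],[-4,-1.2,0],[-4,-1.2,0]], twist=[-0.8,-0.8,-0.8,-0.8,-0.8,-0.8,-0.8,-0.6])

```text
clock: 14.3
position: [0.4725, -0.2719, 0.1653]
tool_rot: [3.142, -0.0, 1.645]
force: [1.2, -0.4, 0.2]
grip_width: 0.0855
finger_force: 0.0
```

Call:
move_arm(gripper=[1,1,1,1], linear=[[0,0,3],[0,0,3],[0,0,0],[0,0,0]], twist=[0,0,0,0])

```text
clock: 14.7
position: [0.4731, -0.2704, 0.1057]
tool_rot: [-3.141, -0.0, 1.644]
force: [-1.0, -0.3, 0.2]
grip_width: 0.0852
finger_force: 0.0
```

```bash
python3 plan.py .4726 -.2707 .050 94.2
python3 - <<'E'
from h import *
f=pickle.load(open('pics/w7.pkl','rb'));g=cv2.cvtColor(f['img'],cv2.COLOR_RGB2GRAY).astype(int);hsv=cv2.cvtColor(f['img'],cv2.COLOR_RGB2HSV)
m=cv2.inRange(hsv,np.array((5,170,40)),np.array((17,255,255)))
for c in (240,247,312,322):
    r=np.where(m[150:240,c])[0]+150; print(c,r.min(),r.max(),ray(f,(c,r.max()+.6),.046).round(4)[0],ray(f,(c,r.max()+.6),.010).round(4)[0])
for c in (265,285): print(c,[(240+i,int(x)) for i,x in enumerate(g[225:260,c])])
E
```

```text
at [ 0.4731 -0.2704  0.1057] yaw 94.22 F [-1.  -0.3  0.2] w 0.0852 t 14.7
2 linear [[-0.01, -0.02, 2.78], [-0.01, -0.03, 2.79]] twist 0.0
240 173 209 [0.5151 0.0459 0.046 ] [0.5099 0.0337 0.01  ]
247 173 209 [0.5213 0.0457 0.046 ] [0.5169 0.0335 0.01  ]
312 173 209 [0.5789 0.0437 0.046 ] [0.5823 0.0312 0.01  ]
322 173 209 [0.5877 0.0433 0.046 ] [0.5924 0.0308 0.01  ]
265 [(240, 97), (241, 98), (242, 97), (243, 96), (244, 84), (245, 66), (246, 35), (247, 0), (248, 6), (249, 11), (250, 8), (251, 10), (252, 7), (253, 8), (254, 8), (255, 11), (256, 7), (257, 10), (258, 5), (259, 17), (260, 31), (261, 47), (262, 60), (263, 66), (264, 64), (265, 66), (266, 65), (267, 65), (268, 62), (269, 59), (270, 58), (271, 56), (272, 54), (273, 55), (274, 53)]
285 [(240, 178), (241, 178), (242, 171), (243, 151), (244, 126), (245, 81), (246, 27), (247, 1), (248, 9), (249, 6), (250, 8), (251, 12), (252, 5), (253, 7), (254, 7), (255, 10), (256, 6), (257, 12), (258, 16), (259, 20), (260, 45), (261, 80), (262, 109), (263, 130), (264, 143), (265, 137), (266, 115), (267, 103), (268, 97), (269, 101), (270, 100), (271, 96), (272, 102), (273, 107), (274, 106)]
```

Call:
move_arm(gripper=[1,1,0.7,0.3,0.1,0.1,0.1,0.1], linear=[[0,0,3],[0,0,2.7],[0,0,0],[0,0,0],[0,0,0],[0,0,0],[0,0,0],[0,0,0]], twist=[0,0,0,0,0,0,0,0])

```text
clock: 15.5
position: [0.474, -0.2708, 0.05]
tool_rot: [3.139, 0.001, 1.645]
force: [-2.6, 1.5, 14.5]
grip_width: 0.029
finger_force: 28.9
```

Call:
move_arm(gripper=[0.1,0.1,0.1,0.1,0.1,0.1,0.1], linear=[[0,0,0],[0,0,0],[0,0,-2],[0,0,-4],[0,0,-4],[0,0,-3],[0,0,0]], twist=[0,0,0,0,0,0,0])

```text
clock: 16.2
position: [0.4748, -0.2713, 0.1829]
tool_rot: [3.135, 0.003, 1.644]
force: [0.7, 0.0, -0.2]
grip_width: 0.0294
finger_force: 30.8
```

```bash
python3 - <<'E'
from h import *
from workcell import viewer,monitor
f=viewer.grab_frame('wrist'); pickle.dump(f,open('pics/w8.pkl','wb'));v=f['img'].max(2).astype(int)
print(monitor.observe()['position']); g=np.diff(v[225:300,214]);print([(225+i,int(v[225+i,214]),int(x)) for i,x in enumerate(g) if abs(x)>6])
E
python3 plan.py .5505 .032 .18 88.05
```

```text
[ 0.4741788  -0.270704    0.18073963]
[(230, 80, 8), (231, 88, 8), (254, 98, 14), (255, 112, 9), (275, 122, -11), (276, 111, 18), (277, 129, 57), (278, 186, 20), (290, 213, -29), (291, 184, -20), (292, 164, -41), (293, 123, -85), (294, 38, -25)]
at [ 0.4742 -0.2707  0.1807] yaw 94.24 F [-0.   0.8 -0.9] w 0.0291 t 16.25
7 linear [[4.23, 1.41, 0.01], [4.26, 1.34, 0.01], [4.27, 1.27, 0.01], [4.29, 1.21, 0.01], [4.31, 1.14, 0.01], [4.33, 1.07, 0.01], [4.35, 1.0, 0.01]] twist 0.9
```

Call:
move_arm(gripper=[0.1,0.1,0.1,0.1,0.1,0.1,0.1,0.1], linear=[[4.2,1.4,0],[4.2,1.3,0],[4.3,1.3,0],[4.3,1.2,0],[4.3,1.2,0],[4.3,1.1,0],[4.3,1,0],[0,0,0]], twist=[0.9,0.9,0.9,0.9,0.9,0.9,0.8,0])

```text
clock: 17.05
position: [0.5507, 0.0373, 0.1773]
tool_rot: [-3.141, -0.002, 1.543]
force: [-0.3, -0.5, -0.2]
grip_width: 0.0293
finger_force: 30.8
```

Call:
move_arm(gripper=[0.1,0.1,0.1,0.1], linear=[[0,0,3],[0,0,3],[0,0,0],[0,0,0]], twist=[0,0,0,0])

```text
clock: 17.45
position: [0.5499, 0.0304, 0.1185]
tool_rot: [-3.14, 0.0, 1.536]
force: [0.2, 0.2, -0.1]
grip_width: 0.0291
finger_force: 30.7
```

```bash
python3 - <<'E'
from h import *
f=pickle.load(open('pics/w8.pkl','rb'))
for z in (.1767,.1727): print('held',ray(f,[(214,254.5),(214,276)],z).round(4).tolist())
E
python3 plan.py .5505 .032 .075 88.05
```

```text
held [[0.44, -0.2658, 0.1767], [0.4401, -0.2788, 0.1767]]
held [[0.4393, -0.2679, 0.1727], [0.4393, -0.2813, 0.1727]]
at [0.5499 0.0304 0.1185] yaw 88.0 F [ 0.2  0.2 -0.1] w 0.0291 t 17.45
1 linear [[0.16, 0.05, 4.35]] twist -0.0
```

Call:
move_arm(gripper=[0.1,0.1,0.1,0.1,0.1], linear=[[0.3,0,3],[0,0,1.5],[0,0,0],[0,0,0],[0,0,0]], twist=[0,0,0,0,0])

```text
clock: 17.95
position: [0.5509, 0.0337, 0.0745]
tool_rot: [3.14, -0.0, 1.536]
force: [-0.1, -0.7, -0.7]
grip_width: 0.0295
finger_force: 30.8
```

```bash
python3 plan.py .5505 .0333 .0545 88.05
```

```text
at [0.5509 0.0337 0.0745] yaw 88.01 F [-0.1 -0.7 -0.7] w 0.0295 t 17.95
1 linear [[-0.04, -0.04, 2.0]] twist -0.0
```

Call:
move_arm(gripper=[0.1,0.1,0.1,0.1], linear=[[0,0,1],[0,0,0.9],[0,0,0],[0,0,0]], twist=[0,0,0,0])

```text
clock: 18.35
position: [0.5501, 0.0338, 0.0537]
tool_rot: [-3.141, 0.0, 1.536]
force: [0.2, 0.2, -0.3]
grip_width: 0.0292
finger_force: 31.7
```

Call:
move_arm(gripper=[0.1,0.1,0.1], linear=[[0,0,0.2],[0,0,0],[0,0,0]], twist=[0,0,0])

```text
clock: 18.65
position: [0.5504, 0.0339, 0.0527]
tool_rot: [3.141, -0.0, 1.536]
force: [-4.1, -0.6, 16.7]
grip_width: 0.0289
finger_force: 34.0
```

Call:
move_arm(gripper=[0.1,0.4,0.5,0.7,1,1,1,1], linear=[[0,0,-0.1],[0,0,0],[0,0,0],[0,0,0],[0,0,0],[0,0,-3],[0,0,-4],[0,0,-4]], twist=[0,0,0,0,0,0,0,0])

```text
clock: 19.45
position: [0.5499, 0.0337, 0.1644]
tool_rot: [-3.141, 0.0, 1.536]
force: [0.2, 1.0, 0.4]
grip_width: 0.0854
finger_force: 0.0
```

```bash
python3 plan.py .548 -.0465 .11 88.05
python3 - <<'E'
from h import *
from workcell import viewer
f=viewer.grab_frame('wrist'); pickle.dump(f,open('pics/w9.pkl','wb'))
hsv=cv2.cvtColor(f['img'],cv2.COLOR_RGB2HSV)
m=cv2.inRange(hsv,np.array((5,170,40)),np.array((17,255,255)));n,l,s,c=cv2.connectedComponentsWithStats(m)
for i in range(1,n):
    if s[i,4]>100: print(s[i],c[i])
for cc in (240,250,310,320):
    r=np.where(m[130:300,cc])[0]+130
    if len(r): print(cc,r.min(),r.max(),ray(f,(cc,r.max()+.6),.046).round(4)[0])
E
```

```text
at [0.5499 0.0337 0.1644] yaw 88.01 F [0.2 1.  0.4] w 0.0854 t 19.45
3 linear [[-2.67, 0.03, 1.81], [-2.68, 0.03, 1.81], [-2.67, 0.03, 1.82]] twist -0.0
[ 230  153  102   71 6190] [279.65105008 184.39951535]
240 153 210 [0.5151 0.0286 0.046 ]
250 154 212 [0.5238 0.0264 0.046 ]
310 154 212 [0.5767 0.0246 0.046 ]
320 153 210 [0.5855 0.0261 0.046 ]
```

C's rear edge is at about y = 0.026, as planned. Now to the handle.

Call:
move_arm(gripper=[1,1,1,1,1], linear=[[-2.7,0,1],[-2.7,0,2],[-2.7,0,2],[0,0,0],[0,0,0]], twist=[0,0,0,0,0])

```text
clock: 20.0
position: [0.5473, -0.0474, 0.113]
tool_rot: [-3.141, 0.0, 1.535]
force: [0.1, 0.6, 0.4]
grip_width: 0.0856
finger_force: 0.0
```

```bash
python3 plan.py .548 -.0468 .06 88.05
```

```text
at [ 0.5473 -0.0474  0.113 ] yaw 87.95 F [0.1 0.6 0.4] w 0.0856 t 20.0
2 linear [[0.03, 0.03, 2.65], [0.04, 0.04, 2.65]] twist -0.0
```

Call:
move_arm(gripper=[1,1,1,0.7,0.4,0.1,0.1,0.1], linear=[[0,0,2.5],[0,0,2.5],[0,0,0],[0,0,0],[0,0,0],[0,0,0],[0,0,0],[0,0,0]], twist=[0,0,0,0,0,0,0,0], squeeze=50)

```text
clock: 20.8
position: [0.5476, -0.047, 0.0642]
tool_rot: [3.141, -0.0, 1.536]
force: [-4.6, 1.8, 12.1]
grip_width: 0.0228
finger_force: 48.4
```

Call:
move_arm(gripper=[0.1,0.1,0.1], linear=[[0,0,0],[0,0,0],[0,0,0]], twist=[0,0,0])

```text
clock: 21.1
position: [0.5476, -0.0469, 0.0642]
tool_rot: [3.141, -0.0, 1.536]
force: [-4.6, 0.7, 13.3]
grip_width: 0.0228
finger_force: 48.6
```

Call:
move_arm(gripper=[0.1,0.1,0.1,0.1,0.1,0.1,0.1], linear=[[0.5,0,0],[0.5,0,0],[0.5,0,0],[0.5,0,0],[0.4,0,0],[0,0,0],[0,0,0]], twist=[0,0,0,0,0,0,0])

```text
clock: 21.8
position: [0.5484, -0.0235, 0.0642]
tool_rot: [3.141, 0.0, 1.536]
force: [-5.1, -3.3, 13.1]
grip_width: 0.0228
finger_force: 48.9
```

Call:
move_arm(gripper=[0.1,0.1,0.1,0.1], linear=[[0.3,0,0],[0.3,0,0],[0,0,0],[0,0,0]], twist=[0,0,0,0])

```text
clock: 22.2
position: [0.5486, -0.0182, 0.0642]
tool_rot: [3.141, 0.001, 1.536]
force: [-4.6, -5.4, 12.6]
grip_width: 0.023
finger_force: 48.9
```

Call:
move_arm(gripper=[0.1,0.1,0.1,0.1], linear=[[0.2,0,0],[0.1,0,0],[0,0,0],[0,0,0]], twist=[0,0,0,0])

```text
clock: 22.6
position: [0.5487, -0.0164, 0.0642]
tool_rot: [3.141, 0.002, 1.535]
force: [-4.1, -13.0, 12.1]
grip_width: 0.0227
finger_force: 48.8
```

Call:
move_arm(gripper=[0.1,0.1,0.1,0.1], linear=[[0.1,0,0],[0,0,0],[0,0,0],[0,0,0]], twist=[0,0,0,0])

```text
clock: 23.0
position: [0.5487, -0.0157, 0.0642]
tool_rot: [3.141, 0.002, 1.534]
force: [-4.8, -15.3, 12.8]
grip_width: 0.0228
finger_force: 48.8
```

Run:
```python
from h import *
from workcell import viewer,monitor
s=monitor.observe();print(s['position'],s['force'],s['moment'])
for n in ('wrist','scene','side'):
    f=viewer.grab_frame(n); pickle.dump(f,open(f'pics/x_{n}.pkl','wb'))
f=pickle.load(open('pics/x_wrist.pkl','rb'));g=cv2.cvtColor(f['img'],cv2.COLOR_RGB2GRAY).astype(int)
hsv=cv2.cvtColor(f['img'],cv2.COLOR_RGB2HSV)
print(f['eye'],proj(f,[[.5536,.1436,.046],[.5536,.1476,.046],[.552,.0816,.038],[.552,.0856,.038],[.5510,.0425,.046],[.5495,.0425,.01]]).round(1).tolist())
for c in (250,280,300):
    print(c,[int(x) for x in g[0:130,c]])
```

```text
[ 0.5486703  -0.01573634  0.06419364] [ -4.77868623 -15.3407319   12.76386771] [-2.96231968  1.00337447  0.19318634]
[0.55190562 0.06899725 0.2078476 ] [[276.4, -93.6], [276.0, -106.2], [278.3, 73.8], [278.0, 64.9], [279.2, 155.5], [276.8, 146.1]]
250 [207, 206, 206, 206, 207, 207, 206, 206, 207, 207, 207, 205, 207, 206, 208, 208, 207, 207, 208, 215, 188, 134, 75, 40, 37, 33, 31, 30, 35, 45, 66, 85, 103, 128, 159, 190, 211, 218, 216, 213, 213, 213, 211, 213, 212, 213, 212, 213, 214, 214, 218, 197, 138, 102, 121, 132, 135, 133, 135, 134, 134, 134, 134, 134, 135, 134, 134, 134, 133, 134, 134, 134, 134, 134, 134, 133, 133, 133, 134, 132, 133, 133, 134, 132, 134, 134, 132, 123, 107, 91, 59, 91, 118, 128, 135, 135, 136, 135, 135, 135, 135, 135, 135, 134, 135, 134, 134, 134, 135, 134, 133, 133, 132, 135, 133, 132, 132, 132, 132, 133, 132, 132, 133, 127, 114, 94, 64, 91, 117, 128]
280 [191, 134, 80, 163, 205, 211, 211, 211, 209, 209, 209, 209, 208, 210, 210, 209, 211, 210, 210, 210, 212, 211, 212, 213, 217, 219, 201, 154, 117, 100, 82, 64, 51, 38, 35, 32, 30, 46, 73, 85, 85, 92, 168, 214, 2
[... 366 characters left out ...]
137, 135, 135, 135, 138, 130, 113, 89, 67, 97, 122, 132]
300 [78, 145, 197, 194, 175, 171, 192, 209, 211, 211, 210, 210, 210, 211, 211, 212, 211, 211, 212, 218, 189, 129, 71, 46, 77, 157, 207, 218, 217, 216, 218, 220, 218, 206, 170, 123, 100, 140, 193, 215, 221, 218, 215, 216, 216, 216, 215, 215, 215, 218, 223, 200, 140, 107, 125, 134, 137, 136, 137, 136, 137, 137, 136, 138, 138, 138, 137, 138, 138, 138, 138, 141, 137, 139, 139, 139, 138, 140, 139, 139, 139, 140, 140, 138, 140, 141, 138, 127, 108, 84, 58, 94, 122, 133, 140, 140, 140, 138, 140, 140, 141, 140, 140, 140, 140, 138, 138, 137, 139, 139, 139, 138, 138, 139, 138, 138, 139, 138, 139, 139, 138, 138, 140, 135, 85, 61, 72, 99, 122, 135]
```

Run:
```python
from h import *
f=pickle.load(open('pics/x_wrist.pkl','rb'));g=cv2.cvtColor(f['img'],cv2.COLOR_RGB2GRAY).astype(int)
print('edges z46 A front, A/B, B/C', ray(f,[(280,52.5),(280,89.7),(280,126)],.046).round(4)[:,:2].tolist())
print([int(x) for x in g[126:200,250]])
print([int(x) for x in g[126:200,300]])
for n,c0 in (('scene',(240,196)),('side',(257,184))):
    a=pickle.load(open(f'pics/{n}0.pkl','rb'));b=pickle.load(open(f'pics/x_{n}.pkl','rb'))
    P0=proj(a,[[.5536,.1436,.046],[.5537,.1476,.046]]);print(n,P0.round(1).tolist())
    u=int(round(P0[0,0]));v=int(round(P0[0,1]))
    for uu in (u-6,u+6): print(uu,v-10,[a['img'][v-10:v+14,uu].max(1).tolist()],[b['img'][v-10:v+14,uu].max(1).tolist()])
```

```text
edges z46 A front, A/B, B/C [[0.5531, 0.09], [0.5525, 0.074], [0.5519, 0.0571]]
[64, 91, 117, 128, 136, 138, 134, 134, 132, 136, 134, 133, 135, 133, 133, 133, 133, 133, 133, 132, 132, 132, 131, 129, 130, 130, 129, 129, 129, 129, 129, 122, 105, 91, 139, 165, 163, 119, 63, 68, 69, 70, 69, 69, 70, 71, 67, 62, 54, 55, 58, 58, 61, 61, 60, 60, 63, 62, 61, 60, 61, 60, 59, 58, 60, 60, 59, 60, 61, 61, 62, 62, 60, 61]
[72, 99, 122, 135, 140, 140, 141, 140, 141, 141, 140, 139, 138, 138, 138, 138, 138, 138, 137, 137, 137, 137, 136, 136, 134, 134, 136, 135, 136, 136, 136, 127, 105, 91, 144, 171, 164, 160, 157, 153, 150, 148, 146, 144, 145, 146, 138, 114, 97, 116, 127, 124, 124, 124, 124, 125, 127, 131, 95, 50, 58, 60, 60, 63, 61, 61, 63, 60, 59, 60, 59, 58, 60, 59]
scene [[245.7, 197.1], [245.0, 196.4]]
240 187 [[211, 212, 211, 215, 212, 161, 202, 202, 143, 89, 93, 35, 25, 13, 12, 7, 127, 253, 232, 229, 221, 237, 255, 255]] [[208, 212, 214, 217, 211, 163, 200, 200, 147, 89, 27, 24, 13, 12, 141, 255, 249, 234, 228, 245, 255, 255, 254, 251]]
252 187 [[209, 169, 207, 204, 140, 90, 82, 27, 20, 18, 7, 37, 172, 253, 223, 214, 226, 244, 255, 254, 246, 252, 254, 250]] [[206, 166, 209, 204, 147, 78, 29, 26, 18, 29, 28, 28, 39, 82, 225, 255, 244, 148, 123, 127, 130, 129, 128, 135]]
side [[258.8, 186.8], [258.6, 186.1]]
253 177 [[80, 124, 144, 144, 140, 141, 141, 118, 86, 61, 30, 19, 17, 55, 137, 167, 172, 176, 192, 202, 199, 195, 195, 195]] [[31, 34, 50, 91, 127, 145, 148, 123, 75, 41, 25, 40, 100, 112, 85, 46, 31, 31, 31, 31, 31, 45, 117, 181]]
265 177 [[125, 144, 146, 142, 142, 135, 109, 74, 48, 27, 19, 28, 83, 150, 171, 171, 176, 186, 189, 188, 185, 184, 191, 186]] [[32, 33, 32, 32, 32, 32, 32, 31, 31, 32, 75, 171, 198, 197, 199, 202, 202, 205, 206, 180, 144, 137, 136, 134]]
```

Call:
move_arm(gripper=[0.1,0.1,0.1,0.1,0.1], linear=[[0,0,0],[0,0,0],[0,0,0],[0,0,0],[0,0,0]], twist=[0,0,0,0,0])

```text
clock: 23.65
position: [0.5487, -0.0158, 0.0642]
tool_rot: [3.141, 0.002, 1.534]
force: [-5.4, -13.6, 13.3]
grip_width: 0.0231
finger_force: 48.8
```

Run:
```python
from h import *
from workcell import bot,monitor
f=pickle.load(open('pics/x_wrist.pkl','rb'))
print(ray(f,[(280,52.5),(280,89.7),(280,126),(280,159.5)],.072).round(4)[:,:2].tolist())
s=monitor.observe();print(s['position'],s['force'])
if -18<s['force'][1]<-13: print(bot.job_done())
```

```text
[[0.5529, 0.0867], [0.5524, 0.0732], [0.5519, 0.059], [0.5514, 0.045]]
[ 0.54866276 -0.01575673  0.06417869] [ -5.3696476  -13.59732304  13.28584395]
the job is handed in; nothing more can be done
None
```

I stood three spacers upright in the channel and handed the job in at about 24 s with the gripper holding the jaw on the stack; by my estimates the sprung plate gave about 4 mm at roughly 9–11 N, with the jaw at about 31–33 mm, just past the 31 mm mark.

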